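# Clamp the amber vial through the lever guard

### The arm

A 6-joint arm with a two-finger parallel gripper is mounted at the origin on the work surface. World frame = base frame: x ahead of the robot, y to its left, z up, the work surface at z = 0. Lengths are in m, angles in rad, forces in N, time in s.
With the tool pointing down it reaches from about 0.35 to 0.975 m from the base axis. Payload 7.1 kg.
Tool frame: the origin (TCP) lies at the very end of the fingers, on their centre line; the grasp point (between the pads) lies 19 mm behind it; z points along the fingers, y is the direction in which the jaws open and shut (so a half turn about z gives the same grasp; the last joint's range is limited). The gripper opens to 88 mm and grips with 3 to 60 N. Pads are 20 mm wide; open, the fingers measure 115 mm over their backs; the gripper's body (75 mm by 178 mm) begins 61 mm behind the grasp point.
Start: joints at [-1.23, 0.423, 1.63, -0, 1.089, -0.019], TCP at [0.22, -0.585, 0.184] pointing down, gripper open.
Joint ranges: [-3, 3], [-0.9, 2.11], [0.09, 2.58], [-1.31, 4.45], [0.11, 2.69], [-2.54, 2.54]. Speed limits (rad/s): [2.39, 2.39, 3.01, 3.14, 3.14, 3.14].

### API

Orientations are given as a rotation vector (axis times angle).
In Python, from cell import arm, imaging, close_job gives the robot as it stands.
- The arm moves only by the shell command python3 -m crank 'ROWS' [OPENING] [FORCE]. ROWS is JSON, a list that holds one entry, the list of rows, each a list of 4 numbers: the shift along the world's x, y, z in m, then the turn about the world's z in rad. A call has exactly 8 rows; each row shifts and turns the commanded pose from where the row before left it; what a row does not reach is not made up. A row lasts 1/12 s, in which the tool goes at most 41.7 mm and 7.16 degrees, less where a joint would pass 70% of its speed; a pose out of reach is approached as far as the arm can. A call with a gripper value outside its range is refused whole. OPENING is the closure, from -1 (fully open) to 1 (shut), set as the call begins (- or left out, the last holds). The fingers move at their own pace and stop on an object; FORCE is the grip in N (left out, the last holds). Time passes only in rows, so rows that do not move let the fingers close, or fill a call up. It gives the time, the measured TCP pose, the force and the opening at its end, in the units of the state.
- arm.read_state(): the state, without advancing time (a new reading comes with each control period).
- imaging.read_camera(name): name is "side" or "top" or "wrist"; returns a dict with "pixels" (384x512x3 uint8, blue, green, red), "depth" (384x512 float32, m along the optical axis (not along the pixel's ray), 0 where there is no reading), "mtx" (3x3 intrinsics, pixels), "D" ([k1, k2, p1, p2, k3] as OpenCV has them; the pictures are not rectified), "position" and "rotation" of the camera in the world. Camera axes: x right, y down, z forward; pixel columns grow to the right and rows downward; lengths in m; the calibration is good to about 2 mm. A picture is of the moment at which its call begins.
- close_job(): hands the job in, once; it reports no verdict.
The state is a dict: "clock": time; "joints": joint angles; "qvel": joint speeds; "effort": joint torques, N m; "ee_pos": TCP position; "tcp_rot": TCP orientation; "contact_force": force on the tool from outside, world axes, zero at the start; "moment": the same for the moment, N m; "width": finger opening in m.
Only numpy, scipy, OpenCV 4.12 (cv2) and the standard library are available. Lean on these libraries where they do the work, as an engineer would, in place of code of your own. Each camera call takes 0.05 s, during which the arm holds its last target. There are 200 camera calls.

### The job

Clamp the amber vial with the orange cap in the mixer: reach down through the yellow-rimmed guard window on the vial's side and press the red lever pad fully down to its stop, where it stays by itself, then draw the fingers back out above the guard. Do not touch the guard or the clamps, leave the other lever up, do not lift anything, and leave the vials, bottle, beaker and jar where they stand.

Things in the scene. Friction and masses are not known exactly. Their poses are not given: they have to be found in the camera images.
- mixer: white bench mixer, 300 (x) x 290 (y) mm; origin on the table under its centre, x points from the levers (robot's side) to the wells. Lever deck 55 mm high; pads at x = -90 mm, wells at x = +90 mm, both at y = +70 mm (left) and -70 mm (right)
- guard: fixed aluminium guard over both levers, 118 (x) x 280 (y) mm, a 4 mm sheet with its upper face 110 mm above the table (112 mm at the yellow rims), skirts down to the deck at front and sides, two windows; origin is the mixer's origin, same axes
- window_left (a point): centre of the guard window on the mixer's left, its +y side, which is the robot's left, at the guard's upper face, 110 mm above the table: opening 85 mm along the mixer's x, 80 mm along its y; a yellow rim 8 mm wide and 2 mm high surrounds it
- window_right (a point): centre of the guard window on the mixer's right, its -y side, at the guard's upper face, 110 mm above the table: opening 85 mm along the mixer's x, 80 mm along its y; a yellow rim 8 mm wide and 2 mm high surrounds it
- pad_left: red press pad on the free end of the lever on the mixer's left, its +y side, which is the robot's left, 34 (along the mixer's x) x 30 mm, 8 mm thick; origin at the centre of its top face, z out of that face. It moves 28 mm straight down (within 2 mm sideways), from about 103 to 75 mm above the table, and lies below the middle of its guard window
- pad_right: red press pad on the free end of the lever on the mixer's right, its -y side, 34 (along the mixer's x) x 30 mm, 8 mm thick; origin at the centre of its top face, z out of that face. It moves 28 mm straight down (within 2 mm sideways), from about 103 to 75 mm above the table, and lies below the middle of its guard window
- lever_left (a joint): hinge angle (rad) of the clamp lever on the mixer's left, its +y side, which is the robot's left: starts at 0 to 0.06 (raised), stop at 0.35 (fully down). Its bar runs from a hinge line 80 mm beyond the pad (mixer +x) back to the red pad. It is stiff: about 4 N on the pad moves it, it has no spring and stays where it is left; at the stop it is rigid
- lever_right (a joint): hinge angle (rad) of the clamp lever on the mixer's right, its -y side: starts at 0 to 0.06 (raised), stop at 0.35 (fully down). Its bar runs from a hinge line 80 mm beyond the pad (mixer +x) back to the red pad. It is stiff: about 4 N on the pad moves it, it has no spring and stays where it is left; at the stop it is rigid
- clamp_left: clamp on the mixer's left, its +y side, which is the robot's left: dark bar with a rubber foot above the vial in that well, about 140 mm above the table at most; linked to the lever of the same side, sinks 25 mm as the lever goes down. Origin on its post, 60 mm from the foot towards the levers (mixer -x)
- clamp_right: clamp on the mixer's right, its -y side: dark bar with a rubber foot above the vial in that well, about 140 mm above the table at most; linked to the lever of the same side, sinks 25 mm as the lever goes down. Origin on its post, 60 mm from the foot towards the levers (mixer -x)
- amber_vial_cap (a point): centre of the top of the cap of the amber glass vial with orange cap, 25 mm diameter, 69 mm tall, standing in one of the mixer's two wells; cap top 89 mm above the table. Which well, left or right, changes from run to run
- clear_vial_cap (a point): centre of the top of the cap of the clear glass vial with white cap, 25 mm diameter, 69 mm tall, standing in one of the mixer's two wells; cap top 89 mm above the table. Which well, left or right, changes from run to run
- reagent_bottle: white plastic bottle, 60 mm diameter, 120 mm tall, loose, standing to the left of the mixer; origin at its underside
- beaker: glass beaker, 68 mm diameter, 85 mm tall, loose, standing to the right of the mixer; origin at its underside
- jar: white jar with blue lid, 56 mm diameter, 65 mm tall, loose, standing to the right in front of the mixer; origin at its underside
Mind the look-alikes: they are no part of the job. Leave any green or pink look-alike of the jar alone.

How it is judged:
By the outcome, as a careful person would: the job done as asked, in the order asked, and still so for the second after the job is handed in, with the robot touching nothing.
It also fails if it takes over 32 s, if anything falls off the work surface, if the arm or the gripper's body presses on something with over 40 N, if the wrist force passes 120 N, or if a joint passes its speed limit or range.

## Working session

There is one attempt and no reset: what is moved stays moved. The work goes in short steps, Python scripts to look and compute and a shell command to move; the robot and the scene stay as the last step left them, time stands still between calls to the robot, and variables do not carry over. Pictures are saved under pics/ and viewed, about 8 in all and at most 12, crops included, and the job is handed in when it is done.

```bash
mkdir -p pics; cat > h.py <<'E'
import numpy as np,cv2
from cell import arm,imaging
def cast(c,uv,z):
    uv=np.array(uv,float).reshape(-1,1,2)
    n=cv2.undistortPoints(uv,np.array(c["mtx"]),np.array(c["D"])).reshape(-1,2)
    R=np.array(c["rotation"]); 
    if R.size==3: R=cv2.Rodrigues(R.astype(float))[0]
    d=np.c_[n,np.ones(len(n))]@R.T; p=np.array(c["position"])
    return p+d*((z-p[2])/d[:,2])[:,None]
def blobs(c,lo,hi,amin=30):
    h=cv2.cvtColor(c["pixels"],cv2.COLOR_BGR2HSV); m=cv2.inRange(h,lo,hi)
    n,l,s,ce=cv2.connectedComponentsWithStats(m)
    return [(s[i].tolist(),ce[i].round(1).tolist()) for i in range(1,n) if s[i,4]>=amin]
E
python3 - <<'E'
from h import *
c=imaging.read_camera("top");s=imaging.read_camera("side")
cv2.imwrite("pics/top.png",c["pixels"]);cv2.imwrite("pics/side.png",s["pixels"])
print(np.array(c["position"]),c["rotation"],s["position"])
for nm,lo,hi,z in [("yellow",(22,120,120),(35,255,255),.112),("red",(0,150,80),(6,255,255),.103),("red2",(174,150,80),(180,255,255),.103),("orange",(7,150,120),(20,255,255),.089)]:
    for b in blobs(c,lo,hi): print(nm,b,cast(c,b[1],z).round(4))
print(arm.read_state())
E
```

```text
[0.47142912 0.01014696 1.13226794] [-2.23268857  2.17676238 -0.09405376] [0.17694208 0.93439843 0.79611399]
yellow ([199, 176, 47, 49, 484], [221.6, 199.7]) [[0.5163 0.0688 0.112 ]]
yellow ([257, 187, 48, 49, 472], [280.2, 210.8]) [[ 0.4938 -0.0691  0.112 ]]
red ([261, 124, 13, 5, 41], [267.1, 125.9]) [[ 0.6965 -0.0341  0.103 ]]
red ([216, 193, 14, 15, 157], [222.3, 199.8]) [[0.5165 0.0676 0.103 ]]
red ([274, 204, 14, 15, 159], [280.3, 211.0]) [[ 0.4935 -0.0701  0.103 ]]
red ([494, 363, 6, 6, 30], [496.0, 365.6]) [[ 0.112  -0.6313  0.103 ]]
orange ([444, 116, 10, 9, 70], [448.8, 120.2]) [[ 0.7337 -0.4967  0.089 ]]
orange ([488, 129, 11, 8, 73], [492.8, 132.6]) [[ 0.7081 -0.6197  0.089 ]]
orange ([289, 135, 5, 10, 36], [291.1, 139.5]) [[ 0.6679 -0.0938  0.089 ]]
orange ([444, 136, 11, 9, 74], [449.1, 140.2]) [[ 0.6821 -0.4963  0.089 ]]
orange ([488, 148, 11, 9, 74], [493.3, 152.3]) [[ 0.6566 -0.6195  0.089 ]]
orange ([444, 156, 11, 9, 75], [449.3, 160.3]) [[ 0.6308 -0.4959  0.089 ]]
orange ([489, 168, 10, 9, 74], [493.6, 172.3]) [[ 0.6048 -0.6191  0.089 ]]
orange ([445, 177, 10, 9, 73
[... 775 characters left out ...]
967 -0.6188  0.089 ]]
{'clock': 0.1, 'joints': array([-1.22998041e+00,  4.23760617e-01,  1.63057980e+00,  1.93924775e-05,
        1.08858735e+00, -1.90201990e-02]), 'qvel': array([-9.01207678e-05, -5.36922381e-04, -2.38875120e-03, -5.32922132e-04,
        1.23381495e-03, -1.06296845e-03]), 'effort': array([ 1.77076640e-05, -5.45610130e+01, -2.74324358e+01,  6.44604745e-02,
        1.89116865e-02, -1.92959504e-05]), 'ee_pos': array([ 0.21991487, -0.5844615 ,  0.18289511]), 'tcp_rot': array([-3.08958541e+00, -5.61934486e-01,  3.09219458e-04]), 'contact_force': array([-0.08474906, -0.08565299,  0.20749667]), 'moment': array([-0.01561473, -0.03131569, -0.03929595]), 'width': 0.08780904728845858}
```

View pics/top.png

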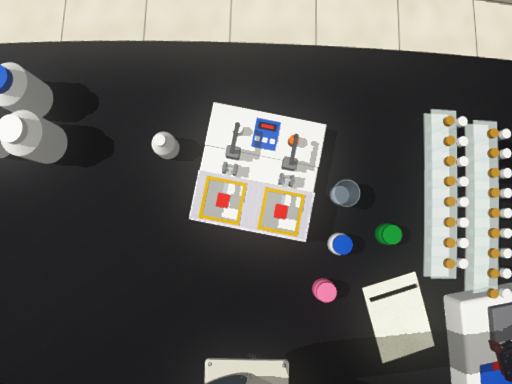

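View pics/side.png

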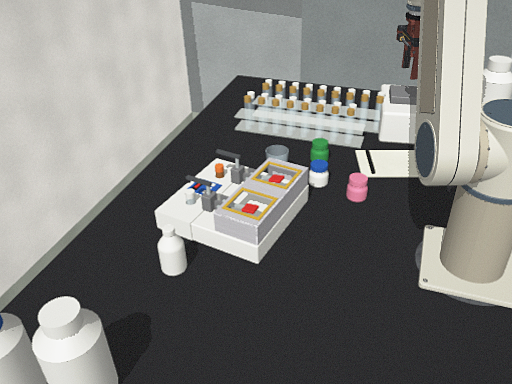

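Amber vial (orange cap at top pixel (291,139)) is in the right well, so the right lever is the one to press. The right window's centre is at (0.494, -0.069) and the mixer yaw is about -0.16 rad. I'll raise the arm, close the fingers and go there.

```bash
python3 -m crank '[[[0,0,0.03,0],[0,0,0.03,0],[0.01,0.02,0.02,-0.02],[0.012,0.022,0,-0.03],[0.012,0.022,0,-0.03],[0.012,0.022,0,-0.03],[0.012,0.022,0,-0.03],[0.012,0.022,0,-0.03]]]' 1 20
python3 -m crank '[[[0.012,0.022,0,-0.03],[0.012,0.022,0,-0.03],[0.012,0.022,0,-0.03],[0.012,0.022,0,-0.03],[0.012,0.022,0,-0.03],[0.012,0.022,0,-0.03],[0.012,0.022,0,-0.03],[0.012,0.022,0,-0.03]]]'
python3 -m crank '[[[0.012,0.022,0,-0.03],[0.012,0.022,0,-0.03],[0.012,0.022,0,-0.03],[0.012,0.022,0,-0.03],[0.012,0.022,0,0],[0.012,0.022,0,0],[0.012,0.022,0,0],[0,0,0,0]]]'
```

```text
clock: 0.77
ee_pos: [0.2903, -0.4536, 0.2633]
tcp_rot: [-3.127, -0.295, 0.0]
contact_force: [1.2, 0.6, -0.2]
width: 0.0377
clock: 1.43
ee_pos: [0.3862, -0.2777, 0.2633]
tcp_rot: [-3.14, 0.081, 0.001]
contact_force: [-0.2, 0.3, 1.3]
width: 0.0004
clock: 2.1
ee_pos: [0.4713, -0.1221, 0.2634]
tcp_rot: [-3.129, 0.263, -0.0]
contact_force: [0.1, 0.1, 0.7]
width: 0.0002
```

```bash
python3 -m crank '[[[0.006,0.013,-0.01,0],[0.006,0.013,-0.01,0],[0.005,0.013,-0.01,0],[0.005,0.013,-0.01,0],[0,0,-0.01,0],[0,0,-0.01,0],[0,0,0,0],[0,0,0,0]]]'
python3 - <<'E'
from h import *
c=imaging.read_camera("wrist");s=imaging.read_camera("side");cv2.imwrite("pics/w1.png",np.hstack([c["pixels"][:, :],])); 
cv2.imwrite("pics/s1.png",cv2.resize(s["pixels"][120:270,140:360],None,fx=3,fy=3))
st=arm.read_state();print(st["ee_pos"],st["tcp_rot"],c["position"])
for nm,lo,hi,z in [("yellow",(22,120,120),(35,255,255),.112),("red",(0,150,80),(6,255,255),.103)]:
    for b in blobs(c,lo,hi,100): print(nm,b,cast(c,b[1],z).round(4), c["depth"][int(b[1][1]),int(b[1][0])])
E
```

```text
clock: 2.77
ee_pos: [0.4913, -0.0737, 0.203]
tcp_rot: [3.13, -0.268, -0.003]
contact_force: [0.3, -0.2, 0.4]
width: 0.0005
[ 0.49215565 -0.07369512  0.20394709] [ 3.12994605e+00 -2.68389352e-01  7.87304238e-04] [ 0.57400103 -0.08744486  0.40318441]
yellow ([54, 127, 105, 97, 2513], [107.4, 172.1]) [[0.5212 0.0654 0.112 ]] 0.31479737
yellow ([197, 126, 102, 99, 2480], [248.2, 171.8]) [[ 0.4977 -0.0716  0.112 ]] 0.31253433
red ([234, 157, 28, 32, 874], [247.4, 172.8]) [[ 0.4945 -0.0701  0.103 ]] 0.31253105
red ([99, 158, 30, 31, 854], [113.7, 173.1]) [[0.5174 0.0639 0.103 ]] 0.3152228
```

View pics/w1.png

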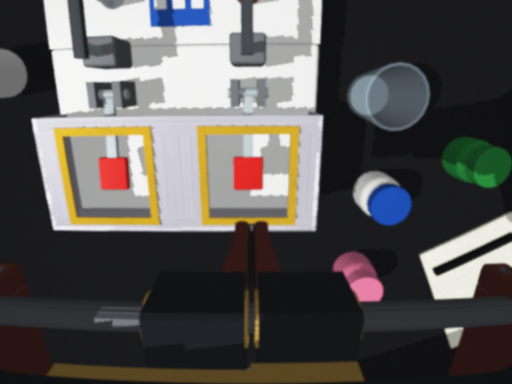

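View pics/s1.png

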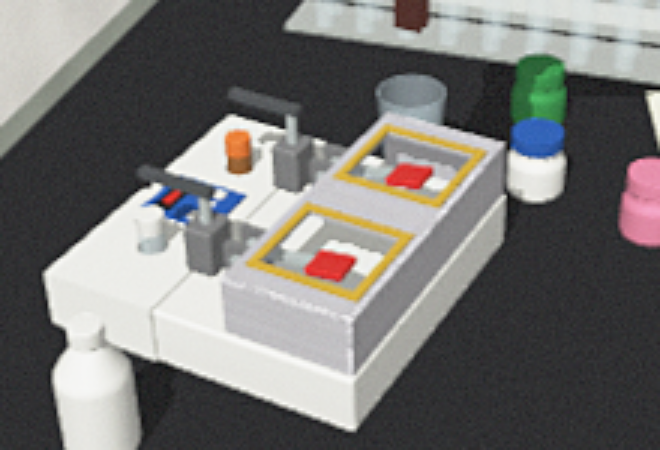

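The orange cap is on the right side (far side in the side crop at (238,145)), as before. The wrist view shows the right rim at (248,172) and its pad centred at (247,173). That puts the pad at (0.494, -0.070), so I need a shift of +2/+4 mm before descending.

```bash
python3 -m crank '[[[0.002,0.004,-0.01,0],[0,0,-0.011,0],[0,0,-0.011,0],[0,0,-0.011,0],[0,0,-0.011,0],[0,0,-0.011,0],[0,0,-0.011,0],[0,0,0,0]]]'
python3 -m crank '[[[0,0,-0.005,0],[0,0,-0.005,0],[0,0,-0.005,0],[0,0,-0.005,0],[0,0,-0.005,0],[0,0,-0.005,0],[0,0,-0.005,0],[0,0,0,0]]]'
```

```text
clock: 3.53
ee_pos: [0.4924, -0.0687, 0.125]
tcp_rot: [-3.13, 0.267, 0.006]
contact_force: [0.0, 0.1, 0.7]
width: 0.0004
clock: 4.2
ee_pos: [0.4934, -0.0689, 0.0916]
tcp_rot: [-3.13, 0.267, 0.002]
contact_force: [-0.6, -0.4, -0.5]
width: 0.0006
```

```bash
python3 -m crank '[[[0,0,-0.002,0],[0,0,-0.002,0],[0,0,-0.002,0],[0,0,-0.002,0],[0,0,-0.002,0],[0,0,0,0],[0,0,0,0],[0,0,0,0]]]'
python3 - <<'E'
from h import *
s=imaging.read_camera("side")
cv2.imwrite("pics/s2.png",cv2.resize(s["pixels"][120:270,140:360],None,fx=3,fy=3))
print(arm.read_state()["contact_force"])
E
```

```text
clock: 4.87
ee_pos: [0.4941, -0.069, 0.0826]
tcp_rot: [-3.13, 0.267, -0.0]
contact_force: [-0.2, 0.5, -0.0]
width: 0.0003
[ 0.58505156 -0.26943917 -0.06771172]
```

View pics/s2.png

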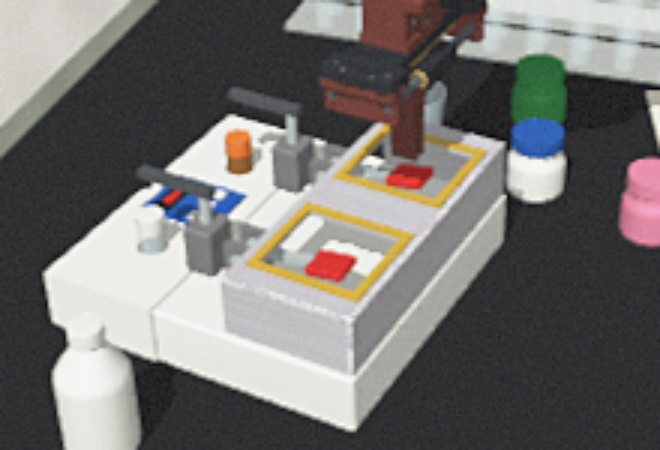

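The clamp hasn't moved. The fingertip (side crop (405,157)) looks above or behind the pad (410,176) although z reads 0.083, so I'll locate the tip against the pad.

```bash
python3 - <<'E'
from h import *
def pt(c,u,v):
    d=float(c["depth"][int(v),int(u)]);n=cv2.undistortPoints(np.array([[[u,v]]],float),np.array(c["mtx"]),np.array(c["D"])).ravel()
    R=np.array(c["rotation"]);R=cv2.Rodrigues(R.astype(float))[0] if R.size==3 else R
    return (np.array(c["position"])+R@(np.array([n[0],n[1],1])*d)).round(4)
s=imaging.read_camera("side");c=imaging.read_camera("wrist")
for v in range(160,186,2): print(v,pt(s,275,v),s["pixels"][v,275])
for b in blobs(s,(0,180,120),(6,255,255),20): print("side red",b,pt(s,*b[1]))
for b in blobs(c,(0,180,120),(6,255,255),60): print("wrist red",b,pt(c,*b[1]))
cv2.imwrite("pics/w2.png",c["pixels"])
E
```

```text
160 [ 0.492  -0.0568  0.1617] [46 53 85]
162 [ 0.4918 -0.0564  0.1561] [45 49 83]
164 [ 0.4923 -0.0578  0.1492] [43 48 83]
166 [ 0.4938 -0.0623  0.1402] [51 56 88]
168 [ 0.4926 -0.0585  0.1367] [45 52 81]
170 [ 0.4919 -0.0565  0.1321] [45 54 83]
172 [ 0.494  -0.0629  0.1217] [44 52 81]
174 [ 0.5017 -0.0871  0.099 ] [104 102 149]
176 [ 0.4976 -0.0742  0.1016] [ 29  37 141]
178 [ 0.4953 -0.0672  0.1002] [ 32  39 130]
180 [ 0.4928 -0.0593  0.0994] [ 61  64 242]
182 [ 0.4908 -0.0527  0.0979] [ 80  77 175]
184 [ 0.4832 -0.0288  0.1087] [ 80 183 215]
side red ([269, 175, 15, 8, 77], [276.0, 178.4]) [ 0.4927 -0.0675  0.0992]
side red ([242, 204, 16, 10, 99], [249.6, 208.2]) [0.5158 0.0704 0.096 ]
wrist red ([26, 199, 45, 47, 1790], [48.0, 222.2]) [0.5172 0.0656 0.0989]
wrist red ([232, 200, 44, 49, 1115], [255.1, 214.5]) [ 0.5004 -0.0723  0.0999]
```

View pics/w2.png

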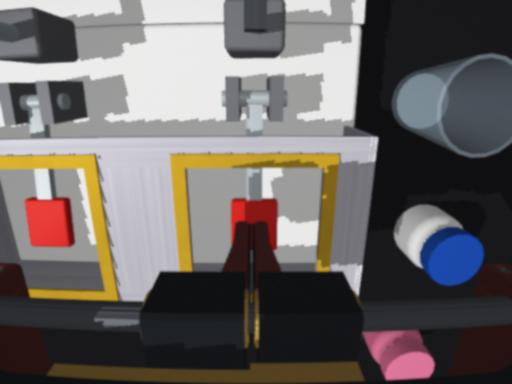

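The xy is fine, but the tip is really at z≈0.118, about 18 mm above the pad (0.100). The reported z doesn't match the closed fingertip, so I'll go by force and vision from here, and check the body clearance too.

```bash
python3 -m crank '[[[0,0,-0.003,0],[0,0,-0.003,0],[0,0,-0.003,0],[0,0,-0.003,0],[0,0,0,0],[0,0,0,0],[0,0,0,0],[0,0,0,0]]]'
python3 - <<'E'
from h import *
s=imaging.read_camera("side")
d=s["depth"];R=np.array(s["rotation"]);R=cv2.Rodrigues(R.astype(float))[0] if R.size==3 else R
v,u=np.mgrid[:384,:512];n=cv2.undistortPoints(np.c_[u.ravel(),v.ravel()].astype(float).reshape(-1,1,2),np.array(s["mtx"]),np.array(s["D"])).reshape(-1,2)
P=((np.c_[n,np.ones(len(n))]*d.reshape(-1,1))@R.T+np.array(s["position"])).reshape(384,512,3)
for v in range(130,182,3): print(v,[P[v,u].round(3).tolist() for u in (252,262,275)])
cv2.imwrite("pics/s3.png",cv2.resize(s["pixels"][110:220,200:360],None,fx=5,fy=5))
E
```

```text
clock: 5.68
ee_pos: [0.4941, -0.069, 0.0706]
tcp_rot: [3.13, -0.267, 0.0]
contact_force: [0.4, -0.1, 0.3]
width: 0.0004
130 [[0.705, -0.465, 0.007], [0.516, -0.032, 0.255], [0.482, -0.026, 0.264]]
133 [[0.701, -0.453, 0.002], [0.517, -0.034, 0.246], [0.482, -0.025, 0.256]]
136 [[0.694, -0.434, 0.002], [0.516, -0.031, 0.24], [0.482, -0.027, 0.247]]
139 [[0.687, -0.415, 0.001], [0.516, -0.029, 0.233], [0.482, -0.026, 0.239]]
142 [[0.532, -0.004, 0.235], [0.515, -0.027, 0.226], [0.482, -0.025, 0.232]]
145 [[0.527, 0.01, 0.235], [0.505, 0.001, 0.234], [0.48, -0.02, 0.227]]
148 [[0.525, 0.017, 0.232], [0.501, 0.014, 0.234], [0.474, -0.001, 0.23]]
151 [[0.527, 0.012, 0.22], [0.498, 0.022, 0.231], [0.473, 0.003, 0.225]]
154 [[0.529, 0.006, 0.208], [0.5, 0.017, 0.22], [0.477, -0.011, 0.208]]
157 [[0.53, 0.005, 0.199], [0.502, 0.012, 0.208], [0.491, -0.054, 0.172]]
160 [[0.53, 0.005, 0.191], [0.503, 0.011, 0.199], [0.492, -0.058, 0.161]]
163 [[0.636, -0.271, -0.0], [0.502, 0.014, 0.193], [0.492, -0.055, 0.154]]
166 [[0.63, -0.255, -0.001], [0.541, -0.097, 0.111], [0.494, -0.062, 0.141]]
169 [[0.57, -0.097, 0.095], [0.536, -0.081, 0.112], [0.492, -0.057, 0.135]]
172 [[0.568, -0.091, 0.09], [0.534, -0.075, 0.107], [0.492, -0.057, 0.126]]
175 [[0.552, -0.049, 0.11], [0.535, -0.079, 0.094], [0.493, -0.059, 0.115]]
178 [[0.545, -0.029, 0.114], [0.533, -0.072, 0.09], [0.494, -0.063, 0.103]]
181 [[0.544, -0.025, 0.108], [0.517, -0.026, 0.113], [0.491, -0.053, 0.1]]
```

View pics/s3.png

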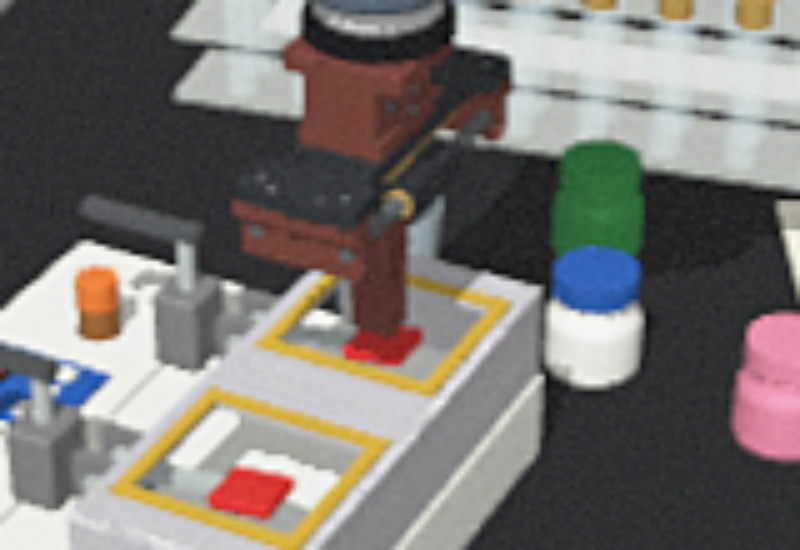

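The tip is now ~0.105, just above the pad (side crop (380,330)), and the body underside is at 0.19, so there is clearance. The reported z is simply about 34 mm low. I'll continue down until the force rises at the stop, expected at a reading near 0.04.

```bash
python3 -m crank '[[[0,0,-0.003,0],[0,0,-0.003,0],[0,0,-0.003,0],[0,0,-0.003,0],[0,0,-0.003,0],[0,0,-0.003,0],[0,0,-0.003,0],[0,0,-0.001,0]]]'
python3 -m crank '[[[0,0,-0.001,0],[0,0,-0.001,0],[0,0,-0.001,0],[0,0,-0.001,0],[0,0,-0.001,0],[0,0,0,0],[0,0,0,0],[0,0,0,0]]]'
```

```text
clock: 6.4
ee_pos: [0.4935, -0.0689, 0.048]
tcp_rot: [-3.13, 0.267, 0.002]
contact_force: [-3.1, 0.3, 4.1]
width: 0.0003
clock: 7.07
ee_pos: [0.4943, -0.069, 0.0436]
tcp_rot: [3.13, -0.267, 0.001]
contact_force: [-2.2, -0.5, 1.8]
width: 0.0003
```

Pushing the lever at about 4 N and it's still moving. I'll go on in 1 mm steps.

```bash
python3 -m crank '[[[0,0,-0.001,0],[0,0,-0.001,0],[0,0,-0.001,0],[0,0,-0.001,0],[0,0,0,0],[0,0,0,0],[0,0,0,0],[0,0,0,0]]]'
python3 -m crank '[[[0,0,-0.001,0],[0,0,-0.001,0],[0,0,0,0],[0,0,0,0],[0,0,0,0],[0,0,0,0],[0,0,0,0],[0,0,0,0]]]'
```

```text
clock: 7.73
ee_pos: [0.4944, -0.069, 0.0396]
tcp_rot: [3.13, -0.267, 0.001]
contact_force: [1.7, -1.0, 1.6]
width: 0.0005
clock: 8.4
ee_pos: [0.4947, -0.0691, 0.038]
tcp_rot: [3.13, -0.267, 0.002]
contact_force: [-0.3, -0.1, 7.8]
width: 0.0005
```

Resistance is now rising (7.8 N). I'll press a bit further to confirm the stop.

```bash
python3 -m crank '[[[0,0,-0.001,0],[0,0,0,0],[0,0,0,0],[0,0,0,0],[0,0,0,0],[0,0,0,0],[0,0,0,0],[0,0,0,0]]]'
python3 -m crank '[[[0,0,-0.001,0],[0,0,0,0],[0,0,0,0],[0,0,0,0],[0,0,0,0],[0,0,0,0],[0,0,0,0],[0,0,0,0]]]'
```

```text
clock: 9.07
ee_pos: [0.4948, -0.0691, 0.0376]
tcp_rot: [3.13, -0.267, 0.002]
contact_force: [-2.5, 0.5, 15.5]
width: 0.0004
clock: 9.73
ee_pos: [0.4949, -0.0691, 0.0373]
tcp_rot: [3.13, -0.267, 0.003]
contact_force: [-5.2, 1.3, 24.2]
width: -0.0001
```

It's at the rigid stop: commands build force without any motion. Now straight up and out.

```bash
python3 -m crank '[[[0,0,0.005,0],[0,0,0.01,0],[0,0,0.012,0],[0,0,0.012,0],[0,0,0.012,0],[0,0,0.015,0],[0,0,0.015,0],[0,0,0.015,0]]]'
python3 -m crank '[[[0,0,0.02,0],[0,0,0.02,0],[0,0,0.02,0],[0,0,0.02,0],[0,0,0.01,0],[0,0,0,0],[0,0,0,0],[0,0,0,0]]]'
python3 - <<'E'
from h import *
s=imaging.read_camera("side");c=imaging.read_camera("wrist");t=imaging.read_camera("top")
cv2.imwrite("pics/s4.png",cv2.resize(s["pixels"][110:270,140:360],None,fx=3.6,fy=3.6))
for b in blobs(c,(0,180,120),(6,255,255),60):
    u,v=b[1];print(b,"z",c["position"][2]-c["depth"][int(v)-6:int(v)+7,int(u)-5:int(u)+6].mean())
h=cv2.cvtColor(s["pixels"],cv2.COLOR_BGR2HSV)
print([b for b in blobs(s,(0,150,100),(6,255,255),15)])
E
```

```text
clock: 10.4
ee_pos: [0.4935, -0.0688, 0.1323]
tcp_rot: [-3.13, 0.267, 0.001]
contact_force: [0.1, -0.1, 0.9]
width: 0.0004
clock: 11.07
ee_pos: [0.4932, -0.0688, 0.2204]
tcp_rot: [-3.13, 0.267, 0.003]
contact_force: [-0.6, -0.0, 0.2]
width: 0.0004
([241, 151, 24, 26, 580], [252.6, 163.4]) z 0.06834711243642688
([112, 155, 27, 29, 719], [125.0, 169.2]) z 0.08823178817762256
[([433, 93, 9, 12, 70], [437.2, 98.5]), ([194, 183, 6, 5, 18], [196.6, 185.4]), ([242, 204, 16, 10, 104], [249.7, 208.1])]
```

View pics/s4.png

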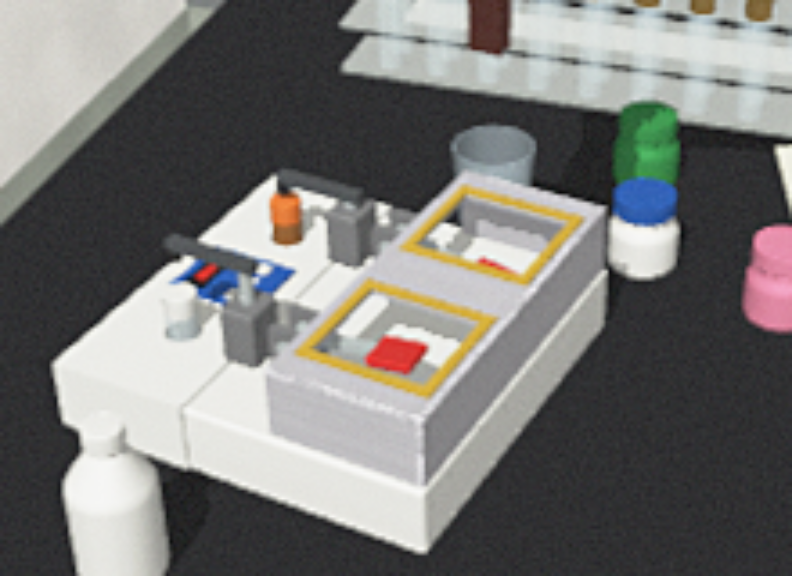

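The right clamp now sits on the orange cap (crop (287,190)) and the right pad is low in its window (490,265). The left pad is still up, the fingers are clear and the other objects are where they stood.

```bash
python3 -c "
from cell import close_job
print(close_job())"
```

```text
the job is handed in; nothing more can be done
None
```

The amber vial is clamped. It stood in the right well, so I closed the fingers, went down through the right guard window, pressed the right lever pad to its stop, and drew straight back out above the guard. I handed the job in at about 11 s.

- **At the stop:** the lever moved at about 4 N. At the end, each extra 1 mm command added about 8 N with less than 0.5 mm of motion, up to 24 N, well under the limits.
- **After withdrawing:** the side picture shows the right pad low in its window and the right clamp foot on the orange cap. The left lever is still up. Nothing in the picture looked moved, but I did not re-measure the vials, bottle, beaker or jar. The wrist force read about 0 N.
- **Readings that disagreed:** the reported tool height was about 34 mm lower than the camera showed, so I pressed by force and camera rather than by that number. The final rough pad heights from the wrist camera (0.068 m right, 0.088 m left) are not corrected for camera tilt. They confirm which pad is down, but not its exact height.

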